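Return stray nuts and bolts to their stock trays

TASK

Four fasteners are left over on the bench: a large and a small hex nut, a long and a short bolt. Put each one back in the stock tray that holds the same kind and size: set it down, do not let it drop, flat on the bare floor in the front half of the tray, and lay the bolts across the tray, parallel to those already in it. Leave the wrench and the grease tin where they are.

Things in the scene. Friction and masses are not known exactly. Their poses are not given: they have to be found in the camera images.
- nut_large: Loose plain steel hex nut, the larger of two, lying flat: 46 mm across flats, 53 across corners, 24 high, 28 mm bore. Origin: its very centre, 12 mm above what it lies on. z: bore axis, up; two flats face +y and -y, the others 60 degrees apart. About 0.22 kg.
- nut_small: Loose plain steel hex nut, the smaller of two, lying flat: 30 mm across flats, 35 across corners, 16 high, 18 mm bore. Origin: its very centre, 8 mm above what it lies on. z: bore axis, up; two flats face +y and -y, the others 60 degrees apart. About 65 g.
- bolt_long: Loose plain steel hex bolt, the longer of two, lying on a flat of its head and the tip of its shank: 103 mm overall, shank 90 long, 20 in diameter; head 13 thick, 30 across flats, 35 across corners. Origin: on its axis at mid length, 13 mm above what it lies on. x: from head to tip (dips slightly); head at x = -51.5 to -38.5 mm, centre of mass at x = -7 mm. z up. About 0.29 kg.
- bolt_short: Loose plain steel hex bolt, the shorter of two, lying on a flat of its head and the tip of its shank: 58 mm overall, shank 45 long, 20 in diameter; head 13 thick, 30 across flats, 35 across corners. Origin: on its axis at mid length, 13 mm above what it lies on. x: from head to tip (dips slightly); head at x = -29.0 to -16.0 mm, centre of mass at x = -6 mm. z up. About 0.19 kg.
- tray_large_nuts: Grey plastic stock tray, fixed, 200 (x) by 130 (y) mm; walls 45 high and 3 thick, floor 3 thick. Front end (-x, finger pull 12 mm out, 32 above the bench) faces the robot. Holds five large nuts (46 mm across flats, 24 mm high), one on top of the others, in the rear half; the front half of the floor, x = -97 to 0 mm by 124 mm wide, is bare. Origin: centre of the underside, on the bench; z up.
- tray_small_nuts: Grey plastic stock tray, fixed, 200 (x) by 130 (y) mm; walls 45 high and 3 thick, floor 3 thick. Front end (-x, finger pull 12 mm out, 32 above the bench) faces the robot. Holds nine small nuts (30 mm across flats, 16 mm high), one on top of the others, in the rear half; the front half of the floor, x = -97 to 0 mm by 124 mm wide, is bare. Origin: centre of the underside, on the bench; z up.
- tray_long_bolts: Grey plastic stock tray, fixed, 200 (x) by 130 (y) mm; walls 45 high and 3 thick, floor 3 thick. Front end (-x, finger pull 12 mm out, 32 above the bench) faces the robot. Holds three long bolts (103 mm overall), lying along y, side by side, in the rear half; the front half of the floor, x = -97 to 0 mm by 124 mm wide, is bare. Origin: centre of the underside, on the bench; z up.
- tray_short_bolts: Grey plastic stock tray, fixed, 200 (x) by 130 (y) mm; walls 45 high and 3 thick, floor 3 thick. Front end (-x, finger pull 12 mm out, 32 above the bench) faces the robot. Holds six short bolts (58 mm overall), lying along y in two rows of three, in the rear half; the front half of the floor, x = -97 to 0 mm by 124 mm wide, is bare. Origin: centre of the underside, on the bench; z up.
- wrench: Bystander: loose steel combination wrench lying flat on the bench, 190 mm long (its x), up to 38 mm wide, 8 mm thick. Origin: middle of its underside.
- grease_tin: Bystander: loose round green tin with a metal lid, standing, 73 mm in diameter, 59 mm high. Origin: centre of its underside.

How it is judged:
At the end, for the whole second after the job is handed in: Each fastener rests in the tray of its own kind and size, its origin over the floor's front half (10 mm over the middle allowed): nuts flat (height within 4 mm, tilt under 0.15 rad), bolts on the floor (height within 6 mm) and parallel to the stock bolts within 0.4 rad, head to either side (x of nut_large in the frame of tray_large_nuts between -0.097 and 0.01 m and y of nut_large in the frame of tray_large_nuts between -0.062 and 0.062 m and z of nut_large in the frame of tray_large_nuts between 0.011 and 0.019 m and angle between the z axis of nut_large and the z axis of tray_large_nuts, either way round below 0.15 rad and linear speed of each of nut_large, nut_small, bolt_long, bolt_short below 0.02 m/s and angular speed of each of nut_large, nut_small, bolt_long, bolt_short below 0.2 rad/s and x of nut_small in the frame of tray_small_nuts between -0.097 and 0.01 m and y of nut_small in the frame of tray_small_nuts between -0.062 and 0.062 m and z of nut_small in the frame of tray_small_nuts between 0.007 and 0.015 m and angle between the z axis of nut_small and the z axis of tray_small_nuts, either way round below 0.15 rad and x of bolt_long in the frame of tray_long_bolts between -0.097 and 0.01 m and y of bolt_long in the frame of tray_long_bolts between -0.062 and 0.062 m and z of bolt_long in the frame of tray_long_bolts between 0.0099 and 0.0219 m and angle between the x axis of bolt_long and the y axis of tray_long_bolts, either way round below 0.4 rad and x of bolt_short in the frame of tray_short_bolts between -0.097 and 0.01 m and y of bolt_short in the frame of tray_short_bolts between -0.062 and 0.062 m and z of bolt_short in the frame of tray_short_bolts between 0.0102 and 0.0222 m and angle between the x axis of bolt_short and the y axis of tray_short_bolts, either way round below 0.4 rad); the robot touches nothing.
It fails at once if a fastener is dropped or thrown: out of the fingers' hold it moves faster than 0.8 m/s (a fall of about 35 mm) ((linear speed of nut_large above 0.8 m/s and contact force between nut_large and the fingers below 0.1 N) or (linear speed of nut_small above 0.8 m/s and contact force between nut_small and the fingers below 0.1 N) or (linear speed of bolt_long above 0.8 m/s and contact force between bolt_long and the fingers below 0.1 N) or (linear speed of bolt_short above 0.8 m/s and contact force between bolt_short and the fingers below 0.1 N)).
It fails at once if the wrench is disturbed (moved more than 20 mm) (distance of wrench from where it was at the start of the episode above 0.02 m).
It fails at once if the grease tin is disturbed (moved more than 20 mm) (distance of grease_tin from where it was at the start of the episode above 0.02 m).
It also fails if it takes over 102 s, if anything falls off the work surface, if the arm or the gripper's body presses on something with over 40 N, if the wrist force passes 120 N, or if a joint passes its speed limit or range.

ROBOT

A 6-joint arm with a two-finger parallel gripper is mounted at the origin on the work surface. World frame = base frame: x ahead of the robot, y to its left, z up, the work surface at z = 0. Lengths are in m, angles in rad, forces in N, time in s.
With the tool pointing down it reaches from about 0.3 to 0.875 m from the base axis. Payload 6.4 kg.
Tool frame: the origin (TCP) lies at the very end of the fingers, on their centre line; the grasp point (between the pads) lies 19 mm behind it; z points along the fingers, y is the line along which they close (so a half turn about z gives the same grasp; the last joint's range is limited). The gripper opens to 85 mm and grips with 20 to 120 N. Pads are 22 mm wide; open, the fingers measure 114 mm over their backs; the gripper's body (76 mm by 85 mm) begins 54 mm behind the grasp point. The pads swing forward as they close: fully open they stand 13 mm farther back than shut.
Start: joints at [1.128, 0.181, 1.607, -0, 1.354, -0.206], TCP at [0.135, 0.559, 0.231] pointing down, gripper open.
Joint ranges: [-2.99, 2.99], [-0.89, 2.07], [0.3, 2.58], [-1.14, 4.28], [0, 2.63], [-3.12, 3.12]. Speed limits (rad/s): [2.57, 2.57, 3.01, 3.14, 3.14, 3.14].

INTERFACE

Orientations are given as a unit quaternion [w, x, y, z].
In Python, from bench import * gives the robot as it stands. The module is installed in compiled form; this text tells all that it offers.
- The arm moves only by the tool arm_command, never from a script. Its arguments are lists of equal length, an entry for each row: "dp": the shift along the tool's x, y, z in units of 0.25 m (1.0 is 0.25 m), a list of three; "turn": the turn, a rotation vector about the tool's x, y, z in units of 30 degrees (1.0 is 30 degrees), a list of three; "jaw": the opening, from 0 (shut) to 1 (fully open). A call has 1 to 5 rows; each row is the pose to reach, as a shift and turn from the pose commanded when the call began, along the tool's axes at that moment; what a row does not reach only later rows make up. A row lasts 1/8 s, in which the tool goes at most 62.5 mm and 10.7 degrees, less where a joint would pass 70% of its speed; a pose out of reach is approached as far as the arm can. A call with a number of a shift or a turn outside -1 to 1 is refused whole. A call with a gripper value outside its range is refused whole. The fingers move at their own pace and stop on an object; the grip force is fixed at half the most. Time passes only in rows, so rows that repeat a pose let the fingers close. It gives the time, the measured TCP pose, the force, the opening and the grip force at its end, in the units of the state.
- get_obs(): the state, without advancing time (a new reading comes with each control period).
- camera(name): name is "side" or "top" or "wrist"; returns the picture (420x560x3 uint8, blue, green, red); there is no depth.
- get_calibration(name): a dict with "camera_matrix" (3x3 intrinsics, pixels), "R" (3x3) and "t" (3): a world point X has camera coordinates R X + t; the wrist camera has in their place "mount" (4x4, takes a point from camera to tool coordinates, whose origin is the TCP and whose axes are the flange's). Camera axes: x right, y down, z forward; pixel columns grow to the right and rows downward; lengths in m; the calibration is good to about 2 mm. A picture is of the moment at which its call begins: read the wrist's pose just before it. get_calibration takes no time and is no camera call.
- hand_in(): hands the job in; it is judged then, once.
The state is a dict: "time_s": time; "q": joint angles; "dq": joint speeds; "joint_efforts": joint torques, N m; "eef_pos": TCP position; "eef_rot": TCP orientation; "wrist_force": force on the tool from outside, world axes, zero at the start; "torque": the same for the moment, N m; "opening": opening from 0.0 (shut) to 1.0 (fully open); "grasp_force": force on a finger pad.
Only numpy, scipy, OpenCV 4.12 (cv2) and the standard library are available. Lean on these libraries where they do the work, as an engineer would, in place of code of your own. Each camera call takes 0.05 s, during which the arm holds its last target. There are 200 camera calls.

## Working session

There is one attempt and no reset: what is moved stays moved. The work goes in short steps, Python scripts to look and compute and a tool call to move; the robot and the scene stay as the last step left them, time stands still between calls to the robot, and variables do not carry over. Pictures are saved under pics/ and viewed, at most 14 in all, crops included, and the job is handed in when it is done.

Besides the shell and the picture viewer there is one more tool, called after "Emit:" by a JSON object that holds its "fn" and its "kwargs", one argument or row to a line. arm_command: Moves the arm, as the interface text tells. Its arguments: {"type":"object","properties":{"dp":{"type":"array"},"turn":{"type":"array"},"jaw":{"type":"array"}},"required":["dp","turn","jaw"]}

```bash
mkdir -p pics; python3 - <<'E'
from bench import *
import cv2
o=get_obs();print(o)
for n in("top","side"):
    cv2.imwrite(f"pics/{n}0.png",camera(n));c=get_calibration(n);print(n,c)
print(get_calibration("wrist"))
E
```

```text
{'time_s': 0.0, 'q': array([ 1.12770335e+00,  1.81580021e-01,  1.60800118e+00,  4.34953171e-05,
        1.35379509e+00, -2.06281395e-01]), 'dq': array([ 0.00099197,  0.00049855,  0.00112503, -0.00264488, -0.0003595 ,
        0.00113366]), 'joint_efforts': array([-1.77297115e-04, -4.44889605e+01, -3.51323569e+01, -2.34191684e-04,
        9.44267842e-03, -2.09523466e-05]), 'eef_pos': array([0.13461661, 0.55845633, 0.23036554]), 'eef_rot': array([-3.04623869e-04,  1.18133932e-01,  9.92997270e-01, -8.38444101e-04]), 'wrist_force': array([ 0.24658003, -0.32193731, -0.55565706]), 'torque': array([ 0.01823531, -0.00349266,  0.01207678]), 'grasp_force': 0.0, 'opening': 1.0009296557423504}
top {'camera_matrix': array([[415.34259411,   0.        , 286.57879787],
       [  0.        , 415.34259411, 208.86225249],
       [  0.        ,   0.        ,   1.        ]]), 'R': array([[ 0.01670289, -0.99985206, -0.00410633],
       [-0.98652134, -0.01581131, -0.16286697],
       [ 0.16277795,  0.00677133, -0.98663949]]), 't': array([0.09447758, 0.53606752, 0.88801007])}
side {'camera_matrix': array([[5
[... 173 characters left out ...]
0.64558554, -0.02343817],
       [-0.35511047, -0.38901509, -0.85003754],
       [ 0.53965414,  0.65718077, -0.52620038]]), 't': array([-0.35626654,  0.26574955,  0.83517502])}
{'camera_matrix': array([[336.77500469,   0.        , 281.99727136],
       [  0.        , 336.77500469, 211.20634725],
       [  0.        ,   0.        ,   1.        ]]), 'mount': array([[ 5.94140188e-04, -9.65020975e-01, -2.62172013e-01,
         6.60885208e-02],
       [ 9.99999792e-01,  6.38871106e-04, -8.53788797e-05,
        -1.23629085e-03],
       [ 2.49886533e-04, -2.62171907e-01,  9.65021154e-01,
        -1.41935024e-01],
       [ 0.00000000e+00,  0.00000000e+00,  0.00000000e+00,
         1.00000000e+00]])}
```

View pics/top0.png

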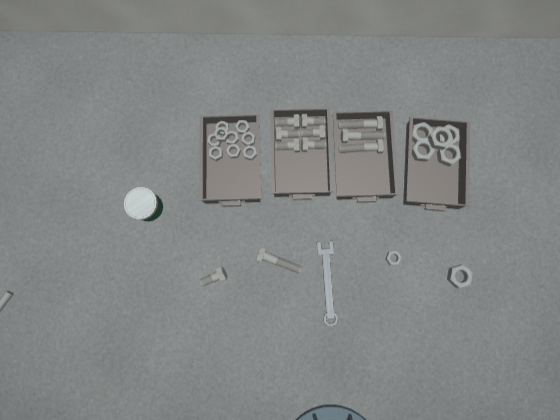

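View pics/side0.png

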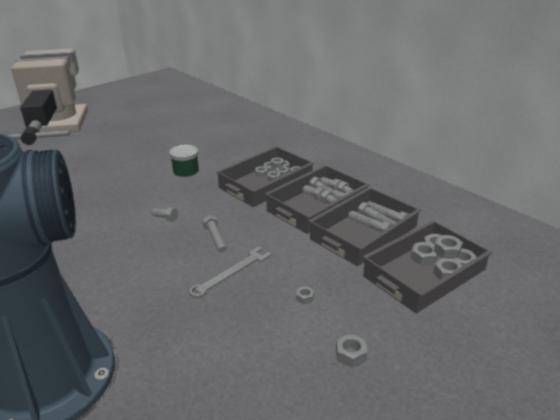

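Top view: trays left to right are small nuts (231,160), short bolts (301,155), long bolts (365,155) and large nuts (436,163). The loose parts are the short bolt (212,277), long bolt (280,262), small nut (394,258) and large nut (460,277). The side view shows the same layout. I'll enlarge both to read pixels.

```bash
python3 - <<'E'
import cv2
def crop(n,x,y,w,h,s,out):
    im=cv2.imread(f"pics/{n}0.png")[y:y+h,x:x+w]
    im=cv2.resize(im,None,fx=s,fy=s,interpolation=cv2.INTER_CUBIC)
    im=cv2.convertScaleAbs(im,alpha=1.3)
    for gx in range((x+9)//10*10,x+w,10):
        X=int((gx-x)*s);cv2.line(im,(X,0),(X,6 if gx%50 else 14),(0,255,255),1)
        if gx%20==0: cv2.putText(im,str(gx),(X-10,24),0,.35,(0,255,255),1)
    for gy in range((y+9)//10*10,y+h,10):
        Y=int((gy-y)*s);cv2.line(im,(0,Y),(6,Y),(0,255,255),1);cv2.putText(im,str(gy),(8,Y+4),0,.35,(0,255,255),1)
    cv2.imwrite(f"pics/{out}.png",im)
crop("top",185,232,300,100,2.66,"c1"); crop("top",190,100,290,115,2.75,"c2"); crop("side",140,140,360,235,2.2,"c3")
a=cv2.imread("pics/c1.png");b=cv2.imread("pics/c2.png")[:,:a.shape[1]]
import numpy as np
b=cv2.copyMakeBorder(b,0,0,0,a.shape[1]-b.shape[1],cv2.BORDER_CONSTANT)
cv2.imwrite("pics/c12.png",np.vstack([b,a]))
E
```

```text
(no output)
```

View pics/c12.png

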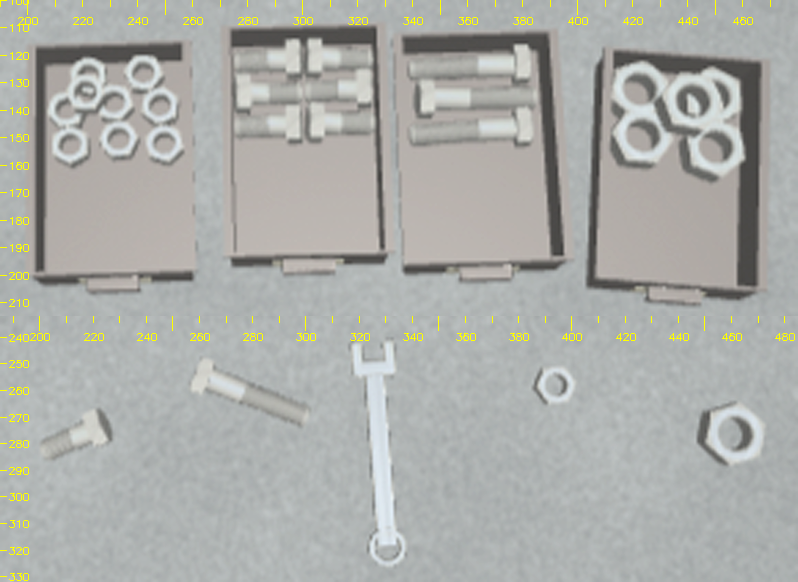

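View pics/c3.png

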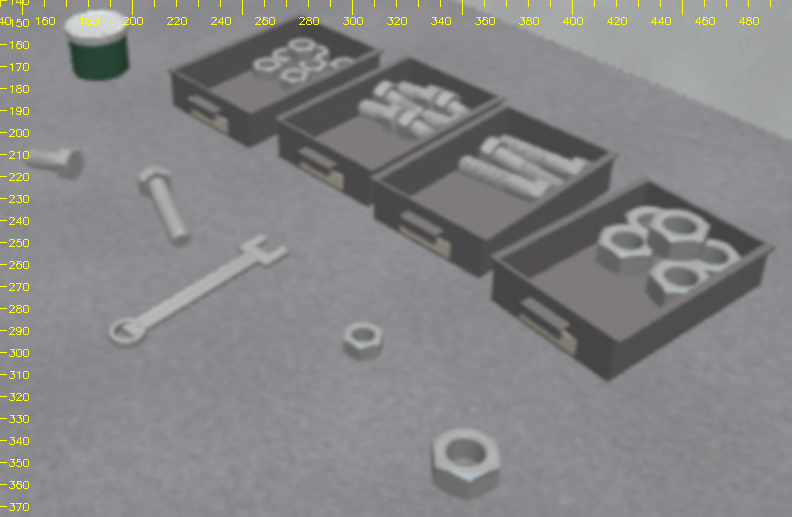

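The crops give top-face centres for the nuts, head and tip ends for the bolts, and the four rim corners of each tray in both views. Next I triangulate these points.

```bash
cat > h.py <<'E'
import numpy as np, cv2
from bench import *
from scipy.spatial.transform import Rotation as Ro
def P(n):
    c=get_calibration(n);return c["camera_matrix"]@np.c_[c["R"],c["t"]]
def tri(a,b,Pa=None,Pb=None):
    Pa=P("top") if Pa is None else Pa; Pb=P("side") if Pb is None else Pb
    X=cv2.triangulatePoints(Pa,Pb,np.array(a,float).reshape(2,1),np.array(b,float).reshape(2,1)).ravel();return X[:3]/X[3]
def onz(n,p,z,Pm=None):
    M=P(n) if Pm is None else Pm
    H=M[:,[0,1,3]].copy();H[:,2]+=M[:,2]*z
    v=np.linalg.solve(H,[p[0],p[1],1]);return v[:2]/v[2]
def wristP(o):
    c=get_calibration("wrist");T=np.eye(4);w=o["eef_rot"];T[:3,:3]=Ro.from_quat([w[1],w[2],w[3],w[0]]).as_matrix();T[:3,3]=o["eef_pos"]
    return c["camera_matrix"]@np.linalg.inv(T@c["mount"])[:3]
E
python3 - <<'E'
from h import *
np.set_printoptions(precision=4,suppress=True)
lo=lambda x,y:(185+x/2.66,232+(y-316)/2.66); up=lambda x,y:(190+x/2.75,100+y/2.75); sd=lambda x,y:(140+x/2.2,140+y/2.2)
for n,a,b,z in[("NL",(735,433),(466,452),.024),("NS",(556,385),(363,336),.016),("BLh",(203,377),(155,180),.015),("BLt",(306,413),(180,238),.012),("BSh",(96,427),(71,162),.015),("BSt",(42,452),(30,158),.012)]:
    print(n,tri(lo(*a),sd(*b)),onz("top",lo(*a),z),onz("side",sd(*b),z))
T={"T1sn":([(35,46),(190,42),(193,272),(35,273)],[(298,16),(380,52),(250,112),(171,71)]),
"T2sb":([(230,28),(378,26),(386,254),(231,258)],[(408,58),(503,100),(372,175),(279,120)]),
"T3lb":([(401,37),(555,31),(566,258),(402,265)],[(503,104),(614,155),(483,240),(375,180)]),
"T4ln":([(606,48),(769,62),(762,289),(588,280)],[(645,182),(772,247),(610,342),(492,260)])}
L=np.array([[.1,.065],[.1,-.065],[-.1,-.065],[-.1,.065]])
for k,(t,s) in T.items():
    r=[]
    for n,Q in(("top",[up(*q) for q in t]),("side",[sd(*q) for q in s])):
        W=np.array([onz(n,q,.045) for q in Q])
        c=W.mean(0);U,_,V=np.linalg.svd(L.T@(W-c));R=(U@V).T;r+=[c,np.arctan2(R[1,0],R[0,0]),np.abs(W-c-L@R.T).max()]
    print(k,*r,"z",np.array([tri(up(*a),sd(*b))[2] for a,b in zip(t,s)]))
E
```

```text
NL [ 0.3926 -0.29    0.0215] [ 0.3923 -0.2888] [ 0.3909 -0.2915]
NS [ 0.4306 -0.1428  0.0129] [ 0.4303 -0.1419] [ 0.4282 -0.1455]
BLh [0.4329 0.1584 0.0176] [0.4322 0.1591] [0.4356 0.1614]
BLt [0.4018 0.0715 0.0097] [0.4032 0.0706] [0.3992 0.0694]
BSh [0.3902 0.2479 0.0147] [0.3884 0.2489] [0.391  0.2468]
BSt [0.3683 0.2944 0.0071] [0.3667 0.2943] [0.3657 0.2864]
T1sn [0.653  0.2322] 0.04099031275819497 0.0027184132778550613 [0.6503 0.2297] 0.04520892312993231 0.0044558072618417904 z [0.0428 0.0415 0.0445 0.0428]
T2sb [0.67   0.0716] 0.03160869417219167 0.0023921861243883236 [0.6672 0.0641] 0.0366668815605845 0.0046396767691581076 z [0.0426 0.0382 0.0348 0.0432]
T3lb [ 0.6668 -0.074 ] 0.025563189517950554 0.004091895368575613 [ 0.6649 -0.0771] 0.04564684929758269 0.004082006656813603 z [0.0476 0.0427 0.0402 0.0395]
T4ln [ 0.6505 -0.2398] -0.08240111155875905 0.007045507603733417 [ 0.6461 -0.2446] -0.07642561213677722 0.00357699812754253 z [0.0386 0.0442 0.0425 0.0368]
```

Emit:
{"fn": "arm_command", "kwargs": {
  "dp": [
    [-0.61, -0.45, 0.16],
    [-0.61, -0.45, 0.16],
    [-0.61, -0.45, 0.16],
    [-0.61, -0.45, 0.16]
  ],
  "turn": [
    [0, 0, 0.84],
    [0, 0, 0.84],
    [0, 0, 0.84],
    [0, 0, 0.84]
  ],
  "jaw": [1, 1, 1, 1]
}}

```text
time_s: 0.6
eef_pos: [0.2581, 0.4107, 0.1899]
eef_rot: [-0.0, 0.334, 0.942, -0.001]
wrist_force: [-0.6, 0.7, -0.5]
opening: 0.998
grasp_force: 0.0
```

Emit:
{"fn": "arm_command", "kwargs": {
  "dp": [
    [-0.745, -0.145, 0.16],
    [-0.745, -0.145, 0.16],
    [-0.745, -0.145, 0.16],
    [-0.745, -0.145, 0.16],
    [-0.745, -0.145, 0.16]
  ],
  "turn": [
    [0, 0, 0.84],
    [0, 0, 0.84],
    [0, 0, 0.84],
    [0, 0, 0.84],
    [0, 0, 0.84]
  ],
  "jaw": [1, 1, 1, 1, 1]
}}

```text
time_s: 1.23
eef_pos: [0.3791, 0.2693, 0.1512]
eef_rot: [-0.0, 0.53, 0.848, -0.0]
wrist_force: [-0.1, 0.3, -0.1]
opening: 1.001
grasp_force: 0.0
```

```bash
cat >> h.py <<'E'
def st(o=None):
    o=o or get_obs();w=o["eef_rot"];R=Ro.from_quat([w[1],w[2],w[3],w[0]]).as_matrix();return np.array(o["eef_pos"]),R,np.degrees(np.arctan2(R[1,1],R[0,1]))
def plan(xyz,a):
    """dp units and turn units from the measured pose"""
    p,R,a0=st();d=R.T@(np.array(xyz)-p)/.25
    print("at",p.round(4),"a",round(a0,1),"-> dp",d.round(3),"turn z",round(-(a-a0)/30,3))
def look(name):
    o=get_obs();im=camera("wrist");cv2.imwrite(f"pics/{name}.png",im);np.save(f"pics/{name}.npy",wristP(o));return im,wristP(o)
E
python3 - <<'E'
from h import *
look("w1");print(st()[0],st()[2],get_obs()["time_s"],get_obs()["wrist_force"])
E
```

```text
[0.37871403 0.26987263 0.15142132] 26.09597938244103 1.275 [-0.14549664  0.66113579  0.41934904]
```

View pics/w1.png

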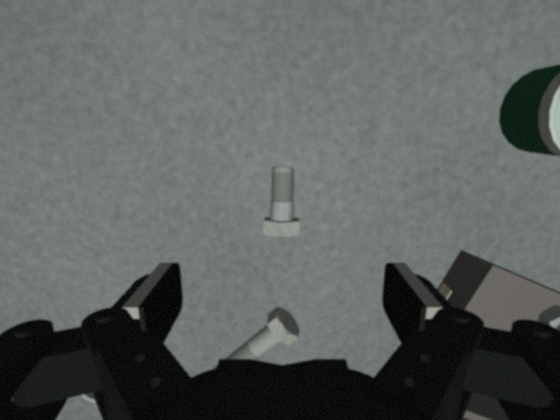

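The short bolt is seen from above, aligned with the fingers: tip at (283,168), head from (282,220) to (282,236). The long bolt's head is at the bottom (285,325).

```bash
python3 - <<'E'
from h import *
M=np.load("pics/w1.npy")
t=onz("",(283,168),.014,M);j=onz("",(282,219),.02,M);print(t,j,np.linalg.norm(t-j),np.degrees(np.arctan2(*(t-j)[::-1])))
u=(t-j)/np.linalg.norm(t-j)
for s in(17,):print("grip",j+u*.016, "com", j+u*.010)
g=j+u*.016
plan([*g,.005],26)
E
```

```text
[0.36753269 0.29317839] [0.38539828 0.25475015] 0.04237817279306218 114.93408638464672
grip [0.37865307 0.26925884] com [0.38118253 0.26381808]
at [0.3787 0.2699 0.1514] a 26.1 -> dp [-0.002 -0.001  0.586] turn z 0.003
```

Emit:
{"fn": "arm_command", "kwargs": {
  "dp": [
    [0, 0, 0.2],
    [0, 0, 0.4],
    [0, 0, 0.585],
    [0, 0, 0.585],
    [0, 0, 0.585]
  ],
  "turn": [
    [0, 0, 0.03],
    [0, 0, 0.03],
    [0, 0, 0.03],
    [0, 0, 0.03],
    [0, 0, 0.03]
  ],
  "jaw": [1, 1, 1, 0.6, 0.3]
}}

```text
time_s: 1.9
eef_pos: [0.3798, 0.2703, 0.0066]
eef_rot: [0.001, 0.535, 0.845, 0.001]
wrist_force: [-0.0, 0.7, 0.5]
opening: 0.609
grasp_force: 0.0
```

Emit:
{"fn": "arm_command", "kwargs": {
  "dp": [
    [0, 0, 0],
    [0, 0, 0],
    [0, 0, 0],
    [0, 0, 0],
    [0, 0, 0]
  ],
  "turn": [
    [0, 0, 0],
    [0, 0, 0],
    [0, 0, 0],
    [0, 0, 0],
    [0, 0, 0]
  ],
  "jaw": [0, 0, 0, 0, 0]
}}

```text
time_s: 2.52
eef_pos: [0.3807, 0.2697, 0.0072]
eef_rot: [0.001, 0.536, 0.844, 0.002]
wrist_force: [-2.2, 0.3, 8.4]
opening: 0.207
grasp_force: 58.2
```

Emit:
{"fn": "arm_command", "kwargs": {
  "dp": [
    [0, 0, 0],
    [0, 0, 0],
    [0, 0, 0],
    [0, 0, 0]
  ],
  "turn": [
    [0, 0, 0],
    [0, 0, 0],
    [0, 0, 0],
    [0, 0, 0]
  ],
  "jaw": [0, 0, 0, 0]
}}

```text
time_s: 3.02
eef_pos: [0.3807, 0.2697, 0.0072]
eef_rot: [0.001, 0.536, 0.844, 0.002]
wrist_force: [-2.1, 0.7, 8.3]
opening: 0.206
grasp_force: 58.2
```

Emit:
{"fn": "arm_command", "kwargs": {
  "dp": [
    [0, 0, -0.1],
    [0, 0, -0.3],
    [0, 0, -0.5],
    [0, 0, -0.5]
  ],
  "turn": [
    [0, 0, 0],
    [0, 0, 0],
    [0, 0, 0],
    [0, 0, 0]
  ],
  "jaw": [0, 0, 0, 0]
}}

```text
time_s: 3.52
eef_pos: [0.3826, 0.2703, 0.1351]
eef_rot: [0.003, 0.536, 0.844, 0.004]
wrist_force: [-0.1, -0.4, -2.5]
opening: 0.202
grasp_force: 59.6
```

Emit:
{"fn": "arm_command", "kwargs": {
  "dp": [
    [-0.2, 0.1, 0],
    [-0.4, 0.2, 0],
    [-0.57, 0.27, 0],
    [-0.57, 0.27, 0]
  ],
  "turn": [
    [0, 0, 0.2],
    [0, 0, 0.39],
    [0, 0, 0.39],
    [0, 0, 0.39]
  ],
  "jaw": [0, 0, 0, 0]
}}

```text
time_s: 4.03
eef_pos: [0.5025, 0.1662, 0.1293]
eef_rot: [0.0, 0.621, 0.784, -0.0]
wrist_force: [-0.3, 0.5, -2.1]
opening: 0.204
grasp_force: 59.5
```

Emit:
{"fn": "arm_command", "kwargs": {
  "dp": [
    [-0.17, 0.13, 0],
    [-0.34, 0.26, 0],
    [-0.505, 0.38, 0],
    [-0.505, 0.38, 0],
    [-0.505, 0.38, 0]
  ],
  "turn": [
    [0, 0, 0.2],
    [0, 0, 0.39],
    [0, 0, 0.39],
    [0, 0, 0.39],
    [0, 0, 0.39]
  ],
  "jaw": [0, 0, 0, 0, 0]
}}

```text
time_s: 4.65
eef_pos: [0.6209, 0.0687, 0.1287]
eef_rot: [-0.001, 0.696, 0.718, -0.001]
wrist_force: [-0.5, 0.2, -2.5]
opening: 0.206
grasp_force: 59.6
```

```bash
python3 - <<'E'
from h import *
look("w2");o=get_obs();print(o["time_s"],o["wrist_force"],o["grasp_force"],o["opening"]);plan([.624,.0685,.012],2)
E
```

```text
4.7 [ 0.66842    -0.13388107 -1.99940905] 59.60458159446716 0.20378201631934414
at [0.6209 0.0691 0.129 ] a 1.8 -> dp [-0.003  0.014  0.468] turn z -0.007
```

View pics/w2.png

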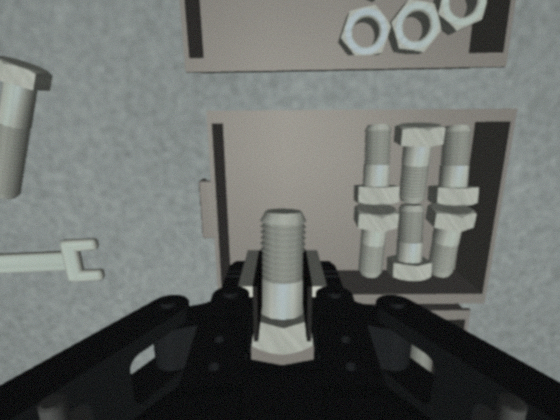

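The bolt is held across the tray. Rim corners: (211,110), (517,108), (487,300) and (222,305); the stock bolts start at about column 358. I'll check where the tool axis meets the tray floor.

```bash
python3 - <<'E'
from h import *
M=np.load("pics/w2.npy")
for q in [(211,110),(517,108),(487,300),(222,305)]: print(onz("",q,.045,M))
q=M@[.6209,.0691,.003,1];print(q[:2]/q[2], onz("",(345,200),.016,M))
E
```

```text
[0.57277248 0.13831062]
[0.76852042 0.14556965]
[0.77542786 0.0086969 ]
[ 0.57762275 -0.00205185]
[282.62154826 201.6737492 ] [0.66916896 0.07511366]
```

Emit:
{"fn": "arm_command", "kwargs": {
  "dp": [
    [0, 0.01, 0.15],
    [0, 0.01, 0.3],
    [0, 0.01, 0.42],
    [0, 0.01, 0.455],
    [0, 0.01, 0.472]
  ],
  "turn": [
    [0, 0, 0],
    [0, 0, 0],
    [0, 0, 0],
    [0, 0, 0],
    [0, 0, 0]
  ],
  "jaw": [0, 0, 0, 0, 0]
}}

```text
time_s: 5.32
eef_pos: [0.6249, 0.0688, 0.0124]
eef_rot: [0.0, 0.696, 0.718, 0.0]
wrist_force: [-0.3, 0.8, -2.4]
opening: 0.203
grasp_force: 59.7
```

Emit:
{"fn": "arm_command", "kwargs": {
  "dp": [
    [0, 0, 0],
    [0, 0, 0],
    [0, 0, 0]
  ],
  "turn": [
    [0, 0, 0],
    [0, 0, 0],
    [0, 0, 0]
  ],
  "jaw": [0, 0, 0]
}}

```text
time_s: 5.7
eef_pos: [0.6257, 0.0679, 0.013]
eef_rot: [0.001, 0.696, 0.718, 0.0]
wrist_force: [-0.0, -1.0, -1.9]
opening: 0.206
grasp_force: 59.7
```

Not touching yet; I'll lower it about 2.5 mm.

Emit:
{"fn": "arm_command", "kwargs": {
  "dp": [
    [0, 0, 0.005],
    [0, 0, 0.01],
    [0, 0, 0.01],
    [0, 0, 0.01]
  ],
  "turn": [
    [0, 0, 0],
    [0, 0, 0],
    [0, 0, 0],
    [0, 0, 0]
  ],
  "jaw": [0, 0, 0, 0]
}}

```text
time_s: 6.2
eef_pos: [0.6254, 0.0679, 0.0103]
eef_rot: [0.0, 0.696, 0.718, 0.0]
wrist_force: [-1.5, 0.8, 5.2]
opening: 0.206
grasp_force: 60.5
```

Emit:
{"fn": "arm_command", "kwargs": {
  "dp": [
    [0, 0, 0],
    [0, 0, 0],
    [0, 0, 0],
    [0, 0, 0],
    [0, 0, 0]
  ],
  "turn": [
    [0, 0, 0],
    [0, 0, 0],
    [0, 0, 0],
    [0, 0, 0],
    [0, 0, 0]
  ],
  "jaw": [0.25, 0.35, 0.45, 0.5, 0.5]
}}

```text
time_s: 6.82
eef_pos: [0.6251, 0.0679, 0.0095]
eef_rot: [-0.0, 0.696, 0.718, -0.0]
wrist_force: [0.4, -0.1, -0.1]
opening: 0.497
grasp_force: 0.0
```

Emit:
{"fn": "arm_command", "kwargs": {
  "dp": [
    [0, 0, -0.15],
    [0, 0, -0.3],
    [0, 0, -0.55],
    [0, 0, -0.55]
  ],
  "turn": [
    [0, 0, 0],
    [0, 0, 0],
    [0, 0, 0],
    [0, 0, 0]
  ],
  "jaw": [0.5, 0.5, 0.5, 1]
}}

```text
time_s: 7.32
eef_pos: [0.6293, 0.0677, 0.1538]
eef_rot: [0.005, 0.696, 0.718, 0.004]
wrist_force: [1.1, 0.2, 0.2]
opening: 0.695
grasp_force: 0.0
```

```bash
python3 - <<'E'
from h import *
plan([.4208,.1244,.15],-19.6); look("w3")
E
```

```text
at [0.6293 0.0677 0.1538] a 1.7 -> dp [ 0.252 -0.827  0.005] turn z 0.711
```

Emit:
{"fn": "arm_command", "kwargs": {
  "dp": [
    [0.08, -0.25, 0],
    [0.16, -0.5, 0],
    [0.24, -0.75, 0],
    [0.25, -0.82, 0],
    [0.25, -0.82, 0]
  ],
  "turn": [
    [0, 0, 0.3],
    [0, 0, 0.5],
    [0, 0, 0.71],
    [0, 0, 0.71],
    [0, 0, 0.71]
  ],
  "jaw": [1, 1, 1, 1, 1]
}}

```text
time_s: 8.0
eef_pos: [0.4159, 0.1247, 0.1458]
eef_rot: [-0.001, 0.817, 0.577, -0.001]
wrist_force: [0.6, -0.0, -0.6]
opening: 1.002
grasp_force: 0.0
```

```bash
python3 - <<'E'
from h import *
im,_=look("w4");a=cv2.imread("pics/w3.png")
cv2.imwrite("pics/w34.png",np.hstack([im[:, 60:460],cv2.resize(a,(400,300))[:, :400] if 0 else cv2.copyMakeBorder(cv2.resize(a,(400,300)),0,120,0,0,cv2.BORDER_CONSTANT)]))
E
```

```text
(no output)
```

View pics/w34.png

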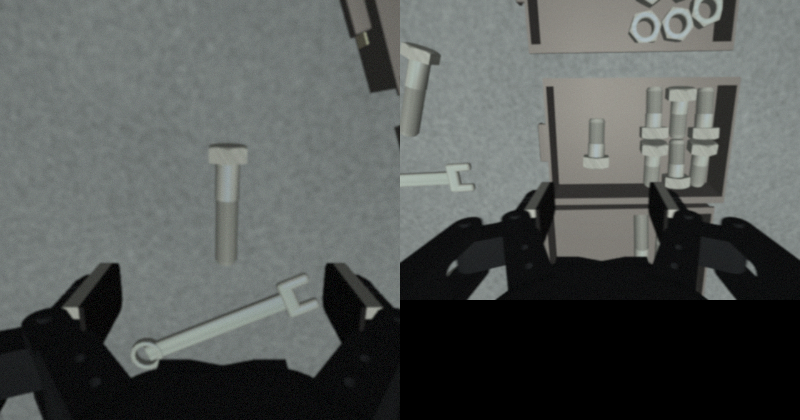

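Right: the short bolt lies well in its tray. Left: the long bolt, head/shank junction at (288,164) and tip at (287,264) in the full image, well aligned with the fingers. The wrench passes below it.

```bash
python3 - <<'E'
from h import *
M=np.load("pics/w4.npy")
t=onz("",(287,263),.012,M);j=onz("",(288,164),.022,M);d=t-j;L=np.linalg.norm(d);print(t,j,L,np.degrees(np.arctan2(*d[::-1])))
g=j+d/L*.0335;print(g)
plan([*g,.006],np.degrees(np.arctan2(*d[::-1]))+90)
for w in [(285,295),(300,310)]: print(onz("",(w[0]+60,w[1]),.008,M))
E
```

```text
[0.40094236 0.06883453] [0.43084906 0.15252083] 0.0888696072760339 -109.66519445899307
[0.41957553 0.12097471]
at [0.4178 0.1243 0.1464] a -19.5 -> dp [-0.01   0.011  0.562] turn z 0.005
[0.44038594 0.01916321]
[ 0.44914436 -0.00046246]
```

Emit:
{"fn": "arm_command", "kwargs": {
  "dp": [
    [-0.01, 0.01, 0.2],
    [-0.01, 0.01, 0.4],
    [-0.01, 0.01, 0.556],
    [-0.01, 0.01, 0.556],
    [-0.01, 0.01, 0.556]
  ],
  "turn": [
    [0, 0, 0],
    [0, 0, 0],
    [0, 0, 0],
    [0, 0, 0],
    [0, 0, 0]
  ],
  "jaw": [1, 1, 1, 0.6, 0.3]
}}

```text
time_s: 8.68
eef_pos: [0.4214, 0.1208, 0.0088]
eef_rot: [0.0, 0.817, 0.576, 0.0]
wrist_force: [0.5, 0.3, -0.4]
opening: 0.605
grasp_force: 0.0
```

Emit:
{"fn": "arm_command", "kwargs": {
  "dp": [
    [0, 0, 0],
    [0, 0, 0],
    [0, 0, 0],
    [0, 0, 0],
    [0, 0, 0]
  ],
  "turn": [
    [0, 0, 0],
    [0, 0, 0],
    [0, 0, 0],
    [0, 0, 0],
    [0, 0, 0]
  ],
  "jaw": [0, 0, 0, 0, 0]
}}

```text
time_s: 9.3
eef_pos: [0.4211, 0.1211, 0.0098]
eef_rot: [0.001, 0.817, 0.577, 0.001]
wrist_force: [-1.8, -0.1, 7.4]
opening: 0.208
grasp_force: 58.2
```

Emit:
{"fn": "arm_command", "kwargs": {
  "dp": [
    [0, 0, -0.1],
    [0, 0, -0.3],
    [0, 0, -0.5],
    [0, 0, -0.5]
  ],
  "turn": [
    [0, 0, 0],
    [0, 0, 0],
    [0, 0, 0],
    [0, 0, 0]
  ],
  "jaw": [0, 0, 0, 0]
}}

```text
time_s: 9.8
eef_pos: [0.4233, 0.1212, 0.1377]
eef_rot: [0.003, 0.817, 0.577, 0.004]
wrist_force: [1.1, -0.3, -3.9]
opening: 0.202
grasp_force: 59.9
```

```bash
python3 - <<'E'
from h import *
# tray3 centre (.668,-.075), yaw .035 ; origin local (-.048,0); TCP is 5 mm from origin towards the head (+y)
c=np.array([.668,-.075]);y=.035;R=np.array([[np.cos(y),-np.sin(y)],[np.sin(y),np.cos(y)]])
plan([*(c+R@[-.048,.005]),.135],2)
E
```

```text
at [0.4233 0.1212 0.1377] a -19.5 -> dp [-0.464  0.999  0.019] turn z -0.718
```

Emit:
{"fn": "arm_command", "kwargs": {
  "dp": [
    [-0.09, 0.2, 0],
    [-0.19, 0.4, 0],
    [-0.28, 0.6, 0],
    [-0.37, 0.8, 0],
    [-0.464, 0.995, 0]
  ],
  "turn": [
    [0, 0, -0.2],
    [0, 0, -0.4],
    [0, 0, -0.6],
    [0, 0, -0.72],
    [0, 0, -0.72]
  ],
  "jaw": [0, 0, 0, 0, 0]
}}

```text
time_s: 10.42
eef_pos: [0.6155, -0.0726, 0.1313]
eef_rot: [-0.001, 0.694, 0.72, -0.0]
wrist_force: [0.8, 0.7, -3.2]
opening: 0.202
grasp_force: 59.7
```

Emit:
{"fn": "arm_command", "kwargs": {
  "dp": [
    [0, 0, 0],
    [0, 0, 0]
  ],
  "turn": [
    [0, 0, 0],
    [0, 0, 0]
  ],
  "jaw": [0, 0, 0]
}}

```text
invalid input
```

Emit:
{"fn": "arm_command", "kwargs": {
  "dp": [
    [0, 0, 0],
    [0, 0, 0]
  ],
  "turn": [
    [0, 0, 0],
    [0, 0, 0]
  ],
  "jaw": [0, 0]
}}

```text
time_s: 10.68
eef_pos: [0.6139, -0.0711, 0.1312]
eef_rot: [-0.002, 0.695, 0.719, -0.001]
wrist_force: [0.5, -0.4, -3.1]
opening: 0.203
grasp_force: 59.9
```

```bash
python3 - <<'E'
from h import *
look("w5");plan([.620,-.0717,.014],2);o=get_obs();print(o["grasp_force"],o["opening"])
p=st()[0];q=np.load("pics/w5.npy")@[*p[:2],.003,1];print(q[:2]/q[2])
E
```

```text
at [ 0.6138 -0.0706  0.1316] a 2.1 -> dp [-0.006  0.026  0.47 ] turn z 0.002
59.93993818759918 0.20270772949640653
[282.64507376 200.97468867]
```

View pics/w5.png

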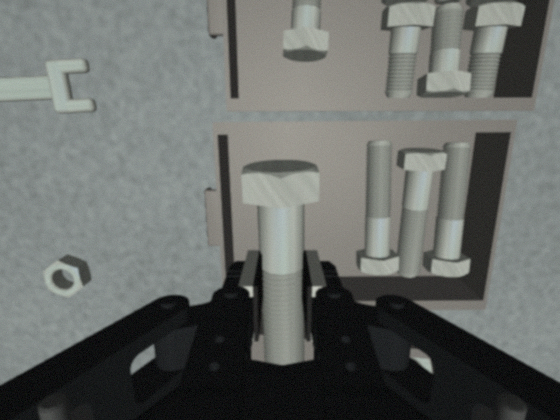

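The long bolt is held across its tray. Rim corners: (218,122), (517,121), (487,306). The small nut is at (64,277).

```bash
python3 - <<'E'
from h import *
M=np.load("pics/w5.npy")
W=[onz("",q,.045,M) for q in [(218,122),(517,121),(487,306)]];print(W,(W[0]+W[2])/2)
print(onz("",(378,142),.012,M),onz("",(378,258),.02,M))
E
```

```text
[array([ 0.56925888, -0.00894115]), array([ 0.76450454, -0.00135875]), array([ 0.77129276, -0.13666958])] [ 0.67027582 -0.07280537]
[ 0.68454788 -0.0197347 ] [ 0.69245078 -0.11106355]
```

Emit:
{"fn": "arm_command", "kwargs": {
  "dp": [
    [0, 0.02, 0.15],
    [0, 0.02, 0.3],
    [0, 0.02, 0.42],
    [0, 0.02, 0.455],
    [0, 0.02, 0.472]
  ],
  "turn": [
    [0, 0, 0],
    [0, 0, 0],
    [0, 0, 0],
    [0, 0, 0],
    [0, 0, 0]
  ],
  "jaw": [0, 0, 0, 0, 0]
}}

```text
time_s: 11.35
eef_pos: [0.6203, -0.0708, 0.0154]
eef_rot: [0.0, 0.694, 0.72, 0.0]
wrist_force: [-0.0, -0.5, -2.8]
opening: 0.206
grasp_force: 60.0
```

Emit:
{"fn": "arm_command", "kwargs": {
  "dp": [
    [0, 0, 0],
    [0, 0, 0.004],
    [0, 0, 0.004],
    [0, 0, 0.004]
  ],
  "turn": [
    [0, 0, 0],
    [0, 0, 0],
    [0, 0, 0],
    [0, 0, 0]
  ],
  "jaw": [0, 0, 0, 0]
}}

```text
time_s: 11.85
eef_pos: [0.6206, -0.0715, 0.0144]
eef_rot: [0.0, 0.694, 0.72, 0.0]
wrist_force: [0.5, 0.5, -2.8]
opening: 0.202
grasp_force: 60.0
```

Emit:
{"fn": "arm_command", "kwargs": {
  "dp": [
    [0, 0, 0.004],
    [0, 0, 0.008],
    [0, 0, 0.008],
    [0, 0, 0.008]
  ],
  "turn": [
    [0, 0, 0],
    [0, 0, 0],
    [0, 0, 0],
    [0, 0, 0]
  ],
  "jaw": [0, 0, 0, 0]
}}

```text
time_s: 12.35
eef_pos: [0.6206, -0.0715, 0.0129]
eef_rot: [0.0, 0.694, 0.72, 0.0]
wrist_force: [-2.9, -0.6, 5.0]
opening: 0.205
grasp_force: 60.9
```

Emit:
{"fn": "arm_command", "kwargs": {
  "dp": [
    [0, 0, 0],
    [0, 0, 0],
    [0, 0, 0],
    [0, 0, 0],
    [0, 0, 0]
  ],
  "turn": [
    [0, 0, 0],
    [0, 0, 0],
    [0, 0, 0],
    [0, 0, 0],
    [0, 0, 0]
  ],
  "jaw": [0.25, 0.35, 0.45, 0.5, 0.5]
}}

```text
time_s: 12.98
eef_pos: [0.6203, -0.0714, 0.012]
eef_rot: [-0.0, 0.694, 0.72, -0.0]
wrist_force: [0.6, -0.5, -0.0]
opening: 0.498
grasp_force: 0.0
```

Emit:
{"fn": "arm_command", "kwargs": {
  "dp": [
    [0, 0, -0.15],
    [0, 0, -0.3],
    [0, 0, -0.55],
    [0, 0, -0.55]
  ],
  "turn": [
    [0, 0, 0],
    [0, 0, 0],
    [0, 0, 0],
    [0, 0, 0]
  ],
  "jaw": [0.5, 0.5, 0.5, 1]
}}

```text
time_s: 13.48
eef_pos: [0.6244, -0.0726, 0.1563]
eef_rot: [0.005, 0.694, 0.72, 0.003]
wrist_force: [-0.0, -1.0, -0.3]
opening: 0.695
grasp_force: 0.0
```

```bash
python3 - <<'E'
from h import *
plan([.42,-.16,.15],0); look("w6")
E
```

```text
at [ 0.6244 -0.0726  0.1563] a 2.0 -> dp [-0.32  -0.83   0.017] turn z 0.068
```

Emit:
{"fn": "arm_command", "kwargs": {
  "dp": [
    [-0.08, -0.2, 0],
    [-0.16, -0.4, 0],
    [-0.24, -0.6, 0],
    [-0.25, -0.79, 0],
    [-0.25, -0.79, 0]
  ],
  "turn": [
    [0, 0, 0.07],
    [0, 0, 0.07],
    [0, 0, 0.07],
    [0, 0, 0.07],
    [0, 0, 0.07]
  ],
  "jaw": [1, 1, 1, 1, 1]
}}

```text
time_s: 14.15
eef_pos: [0.4215, -0.14, 0.1476]
eef_rot: [-0.002, 0.708, 0.706, -0.001]
wrist_force: [0.4, 0.3, 0.3]
opening: 1.003
grasp_force: 0.0
```

```bash
python3 - <<'E'
from h import *
im,_=look("w7");a=cv2.imread("pics/w6.png")
c=cv2.resize(im[100:300,170:420],(600,480),interpolation=cv2.INTER_CUBIC)
b=cv2.copyMakeBorder(cv2.resize(a,(200,150)),0,330,0,0,cv2.BORDER_CONSTANT)
cv2.imwrite("pics/w67.png",np.hstack([c,b]))
E
```

```text
(no output)
```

View pics/w67.png

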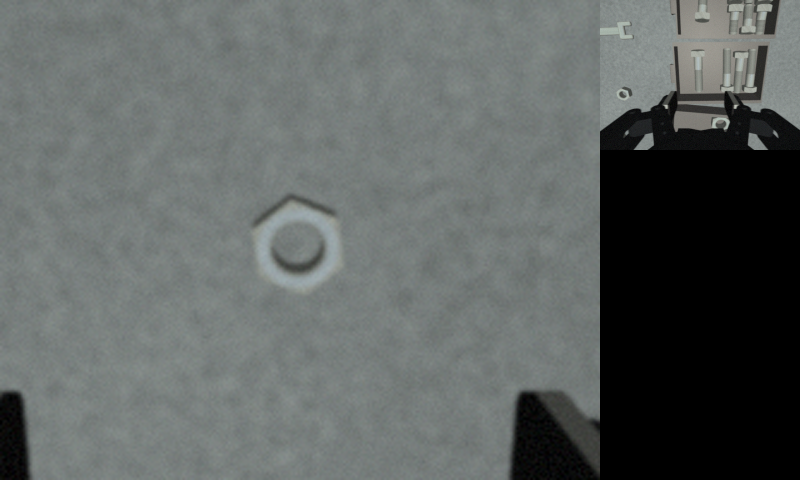

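Thumbnail: the long bolt lies well in its tray. Main view: the small nut's bore is at (294,203), with side flats turned about 11° counter-clockwise.

```bash
python3 - <<'E'
from h import *
M=np.load("pics/w7.npy")
g=onz("",(294.2,202.5),.016,M);print(g)
plan([*g,.006],11)
E
```

```text
[ 0.43108584 -0.14154269]
at [ 0.4237 -0.1406  0.1485] a -0.2 -> dp [-0.004  0.03   0.57 ] turn z -0.372
```

Emit:
{"fn": "arm_command", "kwargs": {
  "dp": [
    [0, 0.03, 0.15],
    [0, 0.03, 0.36],
    [0, 0.03, 0.562],
    [0, 0.03, 0.562],
    [0, 0.03, 0.562]
  ],
  "turn": [
    [0, 0, -0.3],
    [0, 0, -0.37],
    [0, 0, -0.37],
    [0, 0, -0.37],
    [0, 0, -0.37]
  ],
  "jaw": [1, 1, 1, 0.7, 0.5]
}}

```text
time_s: 14.82
eef_pos: [0.4341, -0.1413, 0.0101]
eef_rot: [0.001, 0.636, 0.772, 0.0]
wrist_force: [0.5, 0.2, 0.8]
opening: 0.602
grasp_force: 0.0
```

Emit:
{"fn": "arm_command", "kwargs": {
  "dp": [
    [0, 0, 0],
    [0, 0, 0],
    [0, 0, 0],
    [0, 0, 0],
    [0, 0, 0]
  ],
  "turn": [
    [0, 0, 0],
    [0, 0, 0],
    [0, 0, 0],
    [0, 0, 0],
    [0, 0, 0]
  ],
  "jaw": [0.3, 0.1, 0, 0, 0]
}}

```text
time_s: 15.45
eef_pos: [0.4348, -0.142, 0.0117]
eef_rot: [0.003, 0.636, 0.772, 0.0]
wrist_force: [-0.5, 1.7, 5.9]
opening: 0.315
grasp_force: 58.5
```

Emit:
{"fn": "arm_command", "kwargs": {
  "dp": [
    [0, 0, -0.1],
    [0, 0, -0.3],
    [0, 0, -0.5],
    [0, 0, -0.5]
  ],
  "turn": [
    [0, 0, 0],
    [0, 0, 0],
    [0, 0, 0],
    [0, 0, 0]
  ],
  "jaw": [0, 0, 0, 0]
}}

```text
time_s: 15.95
eef_pos: [0.4363, -0.1431, 0.1402]
eef_rot: [0.006, 0.636, 0.772, 0.001]
wrist_force: [0.2, 0.3, -0.4]
opening: 0.321
grasp_force: 59.2
```

```bash
python3 - <<'E'
from h import *
c=np.array([.653,.231]);y=.042;R=np.array([[np.cos(y),-np.sin(y)],[np.sin(y),np.cos(y)]])
t=c+R@[-.048,0];print(t);p,_,a=st();plan([*(p[:2]+t)/2,.135],11);
E
```

```text
[0.60504233 0.22898459]
at [ 0.4363 -0.1431  0.1402] a 11.0 -> dp [0.666 0.473 0.019] turn z 0.001
```

Emit:
{"fn": "arm_command", "kwargs": {
  "dp": [
    [0.2, 0.15, 0],
    [0.4, 0.3, 0],
    [0.6, 0.43, 0],
    [0.666, 0.473, 0]
  ],
  "turn": [
    [0, 0, 0],
    [0, 0, 0],
    [0, 0, 0],
    [0, 0, 0]
  ],
  "jaw": [0, 0, 0, 0]
}}

```text
time_s: 16.45
eef_pos: [0.5174, 0.0483, 0.1343]
eef_rot: [0.0, 0.635, 0.773, 0.001]
wrist_force: [-0.2, -0.5, -0.6]
opening: 0.319
grasp_force: 59.2
```

Emit:
{"fn": "arm_command", "kwargs": {
  "dp": [
    [0.2, 0.15, 0],
    [0.4, 0.3, 0],
    [0.6, 0.43, 0],
    [0.666, 0.473, 0],
    [0.666, 0.473, 0]
  ],
  "turn": [
    [0, 0, 0],
    [0, 0, 0],
    [0, 0, 0],
    [0, 0, 0],
    [0, 0, 0]
  ],
  "jaw": [0, 0, 0, 0, 0]
}}

```text
time_s: 17.08
eef_pos: [0.6007, 0.2321, 0.1337]
eef_rot: [-0.0, 0.635, 0.772, -0.0]
wrist_force: [-0.7, -0.2, -0.3]
opening: 0.318
grasp_force: 59.3
```

```bash
python3 - <<'E'
from h import *
look("w8");plan([.605,.229,.0155],11);o=get_obs();print(o["grasp_force"],o["opening"])
E
```

```text
at [0.6005 0.2308 0.1336] a 11.1 -> dp [-0.01   0.017  0.472] turn z 0.002
59.276547599583864 0.3218141450925002
```

View pics/w8.png

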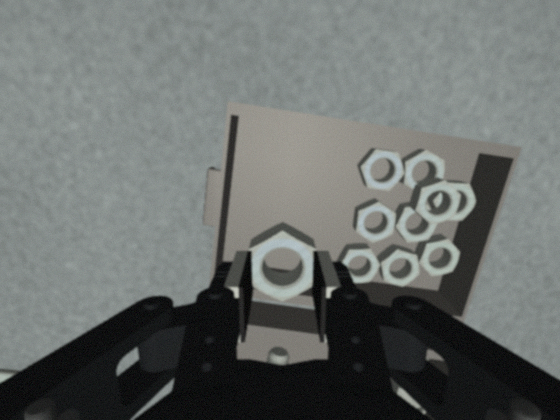

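The small nut is held flat; it will land near (283,201), mid front half of its tray. Lowering.

Emit:
{"fn": "arm_command", "kwargs": {
  "dp": [
    [-0.01, 0.01, 0.15],
    [-0.01, 0.01, 0.3],
    [-0.01, 0.01, 0.42],
    [-0.01, 0.01, 0.455],
    [-0.01, 0.01, 0.473]
  ],
  "turn": [
    [0, 0, 0],
    [0, 0, 0],
    [0, 0, 0],
    [0, 0, 0],
    [0, 0, 0]
  ],
  "jaw": [0, 0, 0, 0, 0]
}}

```text
time_s: 17.75
eef_pos: [0.6043, 0.2282, 0.0162]
eef_rot: [0.0, 0.636, 0.771, 0.0]
wrist_force: [0.1, 0.0, -0.7]
opening: 0.319
grasp_force: 59.3
```

Emit:
{"fn": "arm_command", "kwargs": {
  "dp": [
    [0, 0, 0],
    [0, 0, 0.005],
    [0, 0, 0.008],
    [0, 0, 0.008],
    [0, 0, 0.008]
  ],
  "turn": [
    [0, 0, 0],
    [0, 0, 0],
    [0, 0, 0],
    [0, 0, 0],
    [0, 0, 0]
  ],
  "jaw": [0, 0, 0, 0, 0]
}}

```text
time_s: 18.38
eef_pos: [0.6047, 0.2295, 0.0148]
eef_rot: [0.0, 0.636, 0.772, 0.001]
wrist_force: [-1.4, -0.3, 5.6]
opening: 0.318
grasp_force: 60.1
```

Emit:
{"fn": "arm_command", "kwargs": {
  "dp": [
    [0, 0, 0],
    [0, 0, 0],
    [0, 0, 0],
    [0, 0, 0],
    [0, 0, 0]
  ],
  "turn": [
    [0, 0, 0],
    [0, 0, 0],
    [0, 0, 0],
    [0, 0, 0],
    [0, 0, 0]
  ],
  "jaw": [0.36, 0.45, 0.55, 0.6, 0.6]
}}

```text
time_s: 19.0
eef_pos: [0.604, 0.2292, 0.0137]
eef_rot: [-0.0, 0.636, 0.772, -0.0]
wrist_force: [-0.5, -0.0, -0.2]
opening: 0.6
grasp_force: 0.0
```

Emit:
{"fn": "arm_command", "kwargs": {
  "dp": [
    [0, 0, -0.15],
    [0, 0, -0.3],
    [0, 0, -0.53],
    [0, 0, -0.53]
  ],
  "turn": [
    [0, 0, 0],
    [0, 0, 0],
    [0, 0, 0],
    [0, 0, 0]
  ],
  "jaw": [0.6, 0.6, 0.6, 1]
}}

```text
time_s: 19.5
eef_pos: [0.6079, 0.23, 0.1527]
eef_rot: [0.004, 0.636, 0.772, 0.004]
wrist_force: [0.2, 0.3, 0.6]
opening: 0.791
grasp_force: 0.0
```

```bash
python3 - <<'E'
from h import *
look("w9");p,_,a=st();plan([*(p[:2]+[.392,-.290])/2,.15],11)
E
```

```text
at [0.606  0.2297 0.1495] a 11.0 -> dp [-0.938 -0.619 -0.006] turn z 0.001
```

Emit:
{"fn": "arm_command", "kwargs": {
  "dp": [
    [-0.19, -0.12, 0],
    [-0.38, -0.25, 0],
    [-0.57, -0.37, 0],
    [-0.76, -0.5, 0],
    [-0.938, -0.619, 0]
  ],
  "turn": [
    [0, 0, 0],
    [0, 0, 0],
    [0, 0, 0],
    [0, 0, 0],
    [0, 0, 0]
  ],
  "jaw": [1, 1, 1, 1, 1]
}}

```text
time_s: 20.18
eef_pos: [0.495, -0.0318, 0.1447]
eef_rot: [-0.001, 0.636, 0.772, -0.001]
wrist_force: [-0.3, -0.8, 0.2]
opening: 1.007
grasp_force: 0.0
```

Emit:
{"fn": "arm_command", "kwargs": {
  "dp": [
    [-0.19, -0.12, 0],
    [-0.38, -0.25, 0],
    [-0.57, -0.37, 0],
    [-0.76, -0.5, 0],
    [-0.938, -0.619, 0]
  ],
  "turn": [
    [0, 0, 0],
    [0, 0, 0],
    [0, 0, 0],
    [0, 0, 0],
    [0, 0, 0]
  ],
  "jaw": [1, 1, 1, 1, 1]
}}

```text
time_s: 20.8
eef_pos: [0.3883, -0.2912, 0.1449]
eef_rot: [-0.001, 0.636, 0.772, 0.0]
wrist_force: [0.2, 0.2, 1.2]
opening: 1.002
grasp_force: 0.0
```

Emit:
{"fn": "arm_command", "kwargs": {
  "dp": [
    [0, 0, 0],
    [0, 0, 0]
  ],
  "turn": [
    [0, 0, 0],
    [0, 0, 0]
  ],
  "jaw": [1, 1]
}}

```text
time_s: 21.05
eef_pos: [0.3893, -0.2893, 0.145]
eef_rot: [-0.001, 0.636, 0.772, 0.0]
wrist_force: [-0.2, 0.8, -1.1]
opening: 1.0
grasp_force: 0.0
```

```bash
python3 - <<'E'
from h import *
im,_=look("w10");a=cv2.imread("pics/w9.png")
c=cv2.resize(im[100:300,170:420],(600,480),interpolation=cv2.INTER_CUBIC)
b=cv2.copyMakeBorder(cv2.resize(a,(200,150)),0,330,0,0,cv2.BORDER_CONSTANT)
cv2.imwrite("pics/w910.png",np.hstack([c,b]));print(st()[0],st()[2])
E
```

```text
[ 0.38975502 -0.28893295  0.14524998] 11.055509011997064
```

View pics/w910.png

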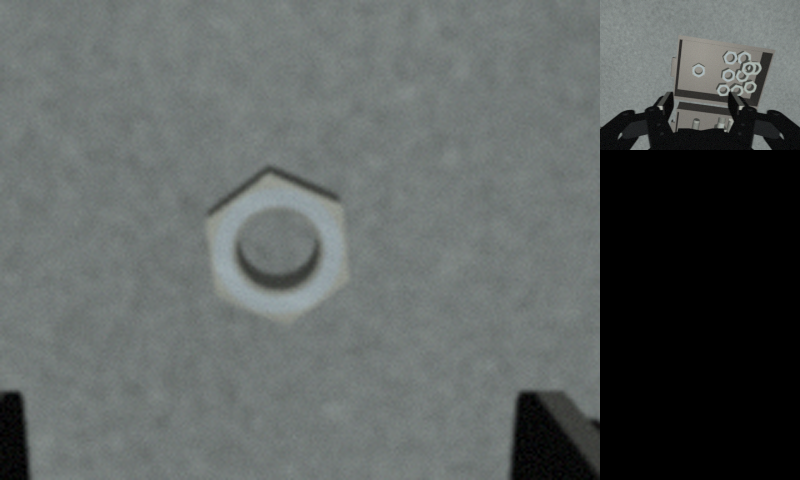

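Thumbnail: the small nut is flat in its tray. Main view: the large nut's bore is at (286,203), turned about 6° counter-clockwise.

```bash
python3 - <<'E'
from h import *
g=onz("",(285.8,203.3),.024,np.load("pics/w10.npy"));print(g)
plan([*g,.008],17)
E
```

```text
[ 0.39179771 -0.28836592]
at [ 0.3898 -0.2889  0.1452] a 11.1 -> dp [-0.001  0.009  0.549] turn z -0.198
```

Emit:
{"fn": "arm_command", "kwargs": {
  "dp": [
    [0, 0.01, 0.15],
    [0, 0.01, 0.36],
    [0, 0.01, 0.549],
    [0, 0.01, 0.549],
    [0, 0.01, 0.549]
  ],
  "turn": [
    [0, 0, -0.2],
    [0, 0, -0.2],
    [0, 0, -0.2],
    [0, 0, -0.2],
    [0, 0, -0.2]
  ],
  "jaw": [1, 1, 1, 0.8, 0.7]
}}

```text
time_s: 21.72
eef_pos: [0.3935, -0.2897, 0.0103]
eef_rot: [0.001, 0.594, 0.804, -0.0]
wrist_force: [-0.3, -0.2, -0.1]
opening: 0.7
grasp_force: 0.0
```

Emit:
{"fn": "arm_command", "kwargs": {
  "dp": [
    [0, 0, 0],
    [0, 0, 0],
    [0, 0, 0],
    [0, 0, 0],
    [0, 0, 0]
  ],
  "turn": [
    [0, 0, 0],
    [0, 0, 0],
    [0, 0, 0],
    [0, 0, 0],
    [0, 0, 0]
  ],
  "jaw": [0.5, 0.3, 0, 0, 0]
}}

```text
time_s: 22.35
eef_pos: [0.394, -0.2911, 0.0118]
eef_rot: [0.002, 0.595, 0.804, -0.0]
wrist_force: [-0.4, 1.8, 4.9]
opening: 0.517
grasp_force: 61.6
```

Emit:
{"fn": "arm_command", "kwargs": {
  "dp": [
    [0, 0, -0.1],
    [0, 0, -0.3],
    [0, 0, -0.5],
    [0, 0, -0.5]
  ],
  "turn": [
    [0, 0, 0],
    [0, 0, 0],
    [0, 0, 0],
    [0, 0, 0]
  ],
  "jaw": [0, 0, 0, 0]
}}

```text
time_s: 22.85
eef_pos: [0.3952, -0.2929, 0.1402]
eef_rot: [0.006, 0.595, 0.804, -0.001]
wrist_force: [0.7, -0.4, -2.6]
opening: 0.516
grasp_force: 62.7
```

```bash
python3 - <<'E'
from h import *
c=np.array([.651,-.2415]);y=-.08;R=np.array([[np.cos(y),-np.sin(y)],[np.sin(y),np.cos(y)]])
t=c+R@[-.052,0];print(t);plan([*t,.14],-4.6)
E
```

```text
[ 0.59916631 -0.23734444]
at [ 0.3952 -0.2929  0.1402] a 17.0 -> dp [-0.027  0.845  0.005] turn z 0.721
```

Emit:
{"fn": "arm_command", "kwargs": {
  "dp": [
    [-0.01, 0.2, 0],
    [-0.02, 0.42, 0],
    [-0.027, 0.64, 0],
    [-0.027, 0.845, 0],
    [-0.027, 0.845, 0]
  ],
  "turn": [
    [0, 0, 0.2],
    [0, 0, 0.4],
    [0, 0, 0.6],
    [0, 0, 0.72],
    [0, 0, 0.72]
  ],
  "jaw": [0, 0, 0, 0, 0]
}}

```text
time_s: 23.48
eef_pos: [0.5987, -0.2324, 0.1331]
eef_rot: [-0.0, 0.734, 0.679, 0.0]
wrist_force: [-0.4, -0.3, -2.4]
opening: 0.52
grasp_force: 63.0
```

Emit:
{"fn": "arm_command", "kwargs": {
  "dp": [
    [0, 0, 0],
    [0, 0, 0]
  ],
  "turn": [
    [0, 0, 0],
    [0, 0, 0]
  ],
  "jaw": [0, 0]
}}

```text
time_s: 23.72
eef_pos: [0.5952, -0.2347, 0.1338]
eef_rot: [-0.0, 0.735, 0.678, -0.0]
wrist_force: [-0.5, 0.2, -3.3]
opening: 0.515
grasp_force: 63.0
```

```bash
python3 - <<'E'
from h import *
look("w11");plan([.599,-.2373,.0155],-4.6);o=get_obs();print(o["grasp_force"],o["opening"])
E
```

```text
at [ 0.5954 -0.2349  0.134 ] a -4.6 -> dp [-0.008  0.016  0.474] turn z -0.001
62.98499983269721 0.5140487389113494
```

View pics/w11.png

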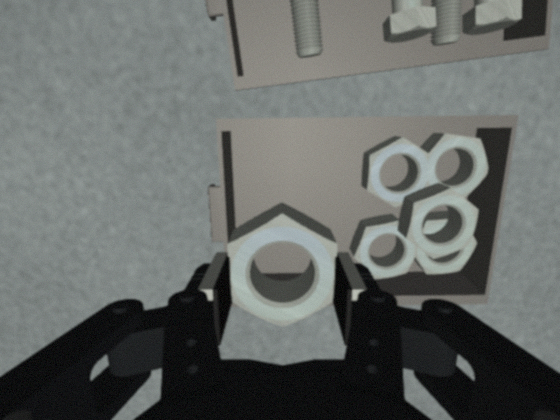

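The large nut is held flat and will land near (282,201). I'll shift it about 9 mm to the rear for finger room at the front wall, then lower.

Emit:
{"fn": "arm_command", "kwargs": {
  "dp": [
    [-0.008, 0.035, 0.1],
    [-0.008, 0.035, 0.27],
    [-0.008, 0.035, 0.41],
    [-0.008, 0.035, 0.455],
    [-0.008, 0.035, 0.474]
  ],
  "turn": [
    [0, 0, 0],
    [0, 0, 0],
    [0, 0, 0],
    [0, 0, 0],
    [0, 0, 0]
  ],
  "jaw": [0, 0, 0, 0, 0]
}}

```text
time_s: 24.4
eef_pos: [0.6049, -0.2376, 0.0158]
eef_rot: [0.0, 0.735, 0.678, 0.0]
wrist_force: [0.2, 0.6, -1.9]
opening: 0.518
grasp_force: 62.9
```

Emit:
{"fn": "arm_command", "kwargs": {
  "dp": [
    [0, 0, 0],
    [0, 0, 0.004],
    [0, 0, 0.006],
    [0, 0, 0.006],
    [0, 0, 0.006]
  ],
  "turn": [
    [0, 0, 0],
    [0, 0, 0],
    [0, 0, 0],
    [0, 0, 0],
    [0, 0, 0]
  ],
  "jaw": [0, 0, 0, 0, 0]
}}

```text
time_s: 25.02
eef_pos: [0.6055, -0.2373, 0.0149]
eef_rot: [0.001, 0.735, 0.678, 0.0]
wrist_force: [-1.1, 1.6, 2.5]
opening: 0.516
grasp_force: 63.5
```

Touching down; release and retreat.

Emit:
{"fn": "arm_command", "kwargs": {
  "dp": [
    [0, 0, 0],
    [0, 0, 0],
    [0, 0, 0],
    [0, 0, 0],
    [0, 0, 0]
  ],
  "turn": [
    [0, 0, 0],
    [0, 0, 0],
    [0, 0, 0],
    [0, 0, 0],
    [0, 0, 0]
  ],
  "jaw": [0.54, 0.58, 0.62, 0.64, 0.64]
}}

```text
time_s: 25.65
eef_pos: [0.6049, -0.2371, 0.014]
eef_rot: [-0.0, 0.735, 0.678, -0.0]
wrist_force: [-1.0, -0.5, -0.3]
opening: 0.635
grasp_force: 0.0
```

Emit:
{"fn": "arm_command", "kwargs": {
  "dp": [
    [0, 0, -0.1],
    [0, 0, -0.25],
    [0, 0, -0.45],
    [0, 0, -0.6],
    [0, 0, -0.6]
  ],
  "turn": [
    [0, 0, 0],
    [0, 0, 0],
    [0, 0, 0],
    [0, 0, 0],
    [0, 0, 0]
  ],
  "jaw": [0.64, 0.64, 0.64, 0.64, 0.64]
}}

```text
time_s: 26.28
eef_pos: [0.6073, -0.2384, 0.1687]
eef_rot: [0.004, 0.735, 0.678, 0.001]
wrist_force: [-0.1, -0.7, -0.1]
opening: 0.639
grasp_force: 0.0
```

Emit:
{"fn": "arm_command", "kwargs": {
  "dp": [
    [0, -0.2, 0],
    [0, -0.4, 0],
    [0, -0.6, 0],
    [0, -0.8, 0],
    [0, -0.8, 0]
  ],
  "turn": [
    [0, 0, 0],
    [0, 0, 0],
    [0, 0, 0],
    [0, 0, 0],
    [0, 0, 0]
  ],
  "jaw": [0.64, 0.64, 0.64, 0.64, 0.64]
}}

```text
time_s: 26.9
eef_pos: [0.4021, -0.2195, 0.1621]
eef_rot: [-0.002, 0.735, 0.678, -0.0]
wrist_force: [0.1, -0.6, 0.7]
opening: 0.641
grasp_force: 0.0
```

```bash
python3 - <<'E'
from h import *
a=camera("top")[90:340,170:490]
cv2.imwrite("pics/end.png",cv2.resize(a,(768,600),interpolation=cv2.INTER_CUBIC));cv2.imwrite("pics/endside.png",camera("side"))
E
```

```text
(no output)
```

View pics/end.png

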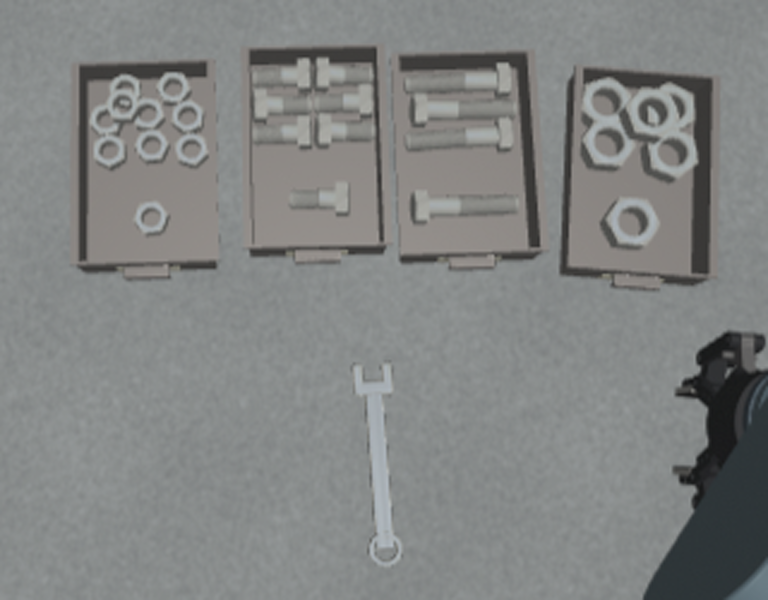

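All four fasteners lie flat in the front halves of their own trays: small nut (151,217), short bolt (320,197), long bolt (465,205) and large nut (632,222). The wrench has not moved.

```bash
python3 -c "
from bench import *
print(hand_in())"
```

```text
the job is handed in; nothing more can be done
None
```

All four fasteners were set down flat in the front halves of their matching trays, bolts lying across, at about 27 s of the 102 s limit; the wrench and tin were not touched, and the job is handed in with no verdict shown.

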